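# Hook and clip the kit cases into one carrying column

## Task

Build the stall kit up into one carrying column on the case that already stands in the middle of the bench: the deep case goes on first, and the shallow case with the carrying handle goes on top of it. Each case is hooked in at the back - tilt it back-end down, slide its tongue right in under the keeper lip of the case below - then its front is lowered behind the rim and pressed down until the sprung clip below snaps over its catch, so that it sits flat and square. Leave the two spice jars and the garlic behind it where they are.

Things in the scene. Friction and masses are not known exactly. Their poses are not given: they have to be found in the camera images.
- bottom_case: Lowest case: closed white plastic, on rubber feet, holds fast on the bench. Shell 128 (x) x 64 (y) mm, lid top 56 mm above the origin (centre of the underside, z up). Front (steel clip) at -x, back (keeper) at +x, away from the robot. A case stacked on it has its yaw and its origin straight above, at lid height, with 0.5 mm play at the rim, 1 mm at the keeper wall and 1.5 mm sideways.
- deep_case: Deep loose case: closed white plastic, shell 128 (x) x 64 (y) x 56 mm high, about 0.36 kg, upright. Origin: centre of the underside; z up; front at -x, back at +x. Lid, keeper, rim and clip are the same as the bottom case's. Long sides plain and flat, 64 mm apart: grip there.
- handle_case: Shallow loose case: closed white plastic, shell 128 (x) x 64 (y) x 38 mm, about 0.28 kg, with a fixed steel bow handle lengthwise on its lid: bar 11 mm thick, x -28 to 28 mm, top 62.5 mm above the underside, ends at x = +-36 mm. Nothing can hook on its lid. Origin: centre of the underside; z up; tongue end at +x. Plain flat sides 64 mm apart.
- bottom_keeper (a point): Keeper of the bottom case: centre of the front lower edge of its overhanging lip, x = 69 mm, 8.5 mm above the lid. The lip is 4.5 mm thick and reaches back to a wall (inner face x = 76.5, outer 80.5 mm); the floor under it is level with the lid; cheeks at the sides, 43 mm apart. A tongue cannot come in from above, only from the front, under the lip.
- deep_keeper (a point): The same point of the same keeper on the deep case: x = 69 mm, 8.5 mm above its lid.
- bottom_rim (a point): Front rim of the bottom case's lid: centre between its two upstands (|y| = 14 to 32 mm), on their inner upper edge, x = -64.5 mm, 5.5 mm above the lid; 4 mm thick. The front foot of the stacked case drops behind it, so a case cannot be slid in flat. The same rim is on the deep case.
- deep_tongue (a point): Tip of the hook tongue at the back of the deep case's foot: x = 75.5, z = 2.2 mm in its case. The tongue is 4 mm thick (z 0.2 to 4.2 mm), 40 mm wide, and 33 mm wide over its last 6 mm. Tilted 12 degrees back-end down it passes under a keeper lip with some 2 mm to spare, and the front of the foot just clears the clip below; much less or more tilt strikes one of them.
- handle_tongue (a point): The same tongue of the handle case: tip at x = 75.5, z = 2.2 mm in its case.
- deep_catch (a point): Catch rib at the front of the deep case's foot, 18 mm wide, z 5 to 9 mm; this is the centre of its front edge, x = -68.5, z = 7 mm in its case.
- handle_catch (a point): The same catch rib of the handle case: front edge x = -68.5, z = 7 mm in its case.
- bottom_clip (a joint): Sprung steel clip, front centre of the bottom case, 20 mm wide, pin at x = -72, z = 39 mm. 0 = upright; grows as its top is pushed forward. Its nose reaches x = -65 mm, underside 10 mm above the lid, with a sloped lead-in up to 23 mm. A catch pressed down (about 10 N at the case's front; weight alone will not do) pushes it out some 0.07 rad, then it snaps back over the catch.
- deep_clip (a joint): The same clip at the front of the deep case, for the case above it.
- spice_jar_1: Spice jar with dark lid, 45 mm wide, 105 mm high, behind the column; leave alone. Origin at its underside.
- spice_jar_2: Spice jar with dark lid, 44 mm wide, 96 mm high, behind the column; leave alone. Origin at its underside.
- garlic_1: Garlic bulb, 60 mm, left behind the column; leave alone. Origin at its underside.
Not all that is in view belongs to the job. What is shaped like the deep_case but turquoise is not meant.

How it is judged (in metres and radians):
On the way, in this order (a step that is already met when the one before it is completed fails the run):
1. the deep case is hooked under the bottom case's keeper and clipped down flat on it (x of deep_tongue in the frame of bottom_case between 0.0725 and 0.0785 m and z of deep_tongue in the frame of bottom_case between 0.055 and 0.0615 m and y of deep_tongue in the frame of bottom_case between -0.004 and 0.004 m and z of deep_catch in the frame of bottom_case between 0.06 and 0.0665 m and angle between the z axis of deep_case and the z axis of bottom_case, either way round below 0.03 rad and angle between the x axis of deep_case and the x axis of bottom_case, either way round below 0.05 rad and value of joint bottom_clip below 0.04 rad), for 0.2 s.
2. the handle case is hooked under the deep case's keeper and clipped down flat on it (all of step 1 and x of handle_tongue in the frame of deep_case between 0.0725 and 0.0785 m and z of handle_tongue in the frame of deep_case between 0.055 and 0.0615 m and y of handle_tongue in the frame of deep_case between -0.004 and 0.004 m and z of handle_catch in the frame of deep_case between 0.06 and 0.0665 m and angle between the z axis of handle_case and the z axis of deep_case, either way round below 0.03 rad and angle between the x axis of handle_case and the x axis of deep_case, either way round below 0.05 rad and value of joint deep_clip below 0.04 rad), for 0.2 s.
At the end, for the whole second after the job is handed in: Deep case on bottom case, handle case on deep case, at rest: each tongue under the keeper lip (tip 72.5 to 78.5 mm behind centre, 4 mm sideways, at most 5.5 mm above the lid), each catch at most 10.5 mm above the lid below, flat to 0.03, square to 0.05 rad, both clips sprung back below 0.04 rad (all of step 2 and linear speed of each of deep_case, handle_case below 0.01 m/s); the robot touches nothing.
It fails at once if the spice jar 1 is moved by more than 20 mm or tipped (distance of spice_jar_1 from where it was at the start of the episode above 0.02 m or angle between spice_jar_1's own z axis and vertical above 0.4 rad).
It fails at once if the spice jar 2 is moved by more than 20 mm or tipped (distance of spice_jar_2 from where it was at the start of the episode above 0.02 m or angle between spice_jar_2's own z axis and vertical above 0.4 rad).
It fails at once if the garlic 1 is moved by more than 20 mm or tipped (distance of garlic_1 from where it was at the start of the episode above 0.02 m or angle between garlic_1's own z axis and vertical above 0.4 rad).
It also fails if it takes over 58 s, if anything falls off the work surface, if the arm or the gripper's body presses on something with over 40 N, if the wrist force passes 120 N, or if a joint passes its speed limit or range.

## Robot

A 6-joint arm with a two-finger parallel gripper is mounted at the origin on the work surface; the furniture and walls round the work are solid. World frame = base frame: x ahead of the robot, y to its left, z up, the work surface at z = 0. Lengths are in mm, angles in rad, forces in N, time in s.
With the tool pointing down it reaches from about 350 to 975 mm from the base axis. Payload 7.1 kg.
Tool frame: the origin (TCP) lies on the centre line of the jaws, within the pads' length; the fingertips stand 25 mm ahead of it and the grasp point (between the pads) lies 6 mm ahead of it; z points along the fingers, y is the line along which they close (so a half turn about z gives the same grasp; the last joint's range is limited). The gripper opens to 88 mm and grips with 3 to 60 N. Pads are 20 mm wide; open, the fingers measure 115 mm over their backs; the gripper's body (75 mm by 178 mm) begins 61 mm behind the grasp point.
Start: joints at [1.103, 0.423, 1.63, -0, 1.089, -0.019], TCP at [271.145, 563.103, 247.675] pointing down, gripper open.
Joint ranges: [-3, 3], [-0.9, 2.11], [0.09, 2.58], [-1.31, 4.45], [0.11, 2.69], [-2.54, 2.54]. Speed limits (rad/s): [2.39, 2.39, 3.01, 3.14, 3.14, 3.14].

## Interface

Orientations are given as a rotation vector (axis times angle).
In Python, from workcell import ctrl gives the robot as it stands.
- The arm moves only by the tool arm_command, never from a script. Its argument "targets" is a list of rows, each a list of 3 entries, a list of its own where there are three numbers: the opening, from 0 (shut) to 1 (fully open), then the shift along the world's x, y, z in cm, then the turn about the world's z in rad. A call has 1 to 5 rows; each row shifts and turns the commanded pose from where the row before left it; what a row does not reach is not made up. A row lasts 1/8 s, in which the tool goes at most 62.5 mm and 10.7 degrees, less where a joint would pass 70% of its speed; a pose out of reach is approached as far as the arm can. A call with a gripper value outside its range is refused whole. The fingers move at their own pace and stop on an object; "force" is the grip in N (left out, the last holds). Time passes only in rows, so rows that do not move let the fingers close. It gives the time, the measured TCP pose, the force, the opening and the grip force at its end, in the units of the state.
- ctrl.read_state(): the state, without advancing time (a new reading comes with each control period).
- ctrl.capture(name): name is "scene" or "top" or "wrist"; returns the picture (420x560x3 uint8, red, green, blue); there is no depth.
- ctrl.camera_info(name): a dict with "camera_matrix" (3x3 intrinsics, pixels), "xyz" and "orientation" of the camera in the world. Camera axes: x right, y down, z forward; pixel columns grow to the right and rows downward; lengths in mm; the calibration is good to about 2 mm. A picture is of the moment at which its call begins: read the wrist's pose just before it. camera_info takes no time and is no camera call; for the wrist camera it gives the pose at the moment of the call.
- ctrl.finish_job(): hands the job in; it is judged then, once.
The state is a dict: "time": time; "joints": joint angles; "joint_velocities": joint speeds; "joint_torque": joint torques, N m; "position": TCP position; "tcp_rot": TCP orientation; "wrist_force": force on the tool from outside, world axes, zero at the start; "wrist_torque": the same for the moment, N m; "width": finger opening in mm; "grip_force": force on a finger pad.
Only numpy, scipy, OpenCV 4.12 (cv2) and the standard library are available. Lean on these libraries where they do the work, as an engineer would, in place of code of your own. Each camera call takes 0.05 s, during which the arm holds its last target. There are 200 camera calls.

## Working session

There is one attempt and no reset: what is moved stays moved. The work goes in short steps, Python scripts to look and compute and a tool call to move; the robot and the scene stay as the last step left them, time stands still between calls to the robot, and variables do not carry over. Pictures are saved under pics/ and viewed, at most 10 in all, crops included, and the job is handed in when it is done.

Besides the shell and the picture viewer there is one more tool, called after "Call:" in YAML: its name, and indented under it one key for each argument. arm_command: Moves the arm, as the interface text tells. Its arguments: {"type":"object","properties":{"targets":{"type":"array","items":{"type":"array"}},"force":{"type":"number"}},"required":["targets"]}

```bash
mkdir -p pics; ls; python3 - <<'E'
from workcell import ctrl
import cv2
for n in("scene","top"):
    im=ctrl.capture(n); cv2.imwrite(f"pics/{n}0.png",im[:,:,::-1])
    i=ctrl.camera_info(n); print(n,i)
print(ctrl.read_state())
E
```

```text
pics
scene {'camera_matrix': array([[546.28023597,   0.        , 279.58822597],
       [  0.        , 546.28023597, 212.04629011],
       [  0.        ,   0.        ,   1.        ]]), 'xyz': array([-348.66095149, -689.52075289,  892.99858604]), 'orientation': array([-2.07457827,  0.88010736, -0.45469169])}
top {'camera_matrix': array([[455.99257644,   0.        , 276.69615702],
       [  0.        , 455.99257644, 205.95375901],
       [  0.        ,   0.        ,   1.        ]]), 'xyz': array([ 266.90785251,   82.35554802, 1010.32835314]), 'orientation': array([-2.10122752,  2.14717358, -0.19590885])}
{'time': 0.1, 'joints': array([ 1.10302719e+00,  4.23740924e-01,  1.63057684e+00, -1.93415901e-05,
        1.08860783e+00, -1.90322990e-02]), 'joint_velocities': array([-0.00080251, -0.0033547 , -0.00162899, -0.0015359 ,  0.00135919,
       -0.00020626]), 'joint_torque': array([ 6.10293628e-04, -5.45610738e+01, -2.74325126e+01,  6.45267265e-02,
        1.89520034e-02, -2.86061538e-05]), 'position': array([270.93817061, 562.71963406, 247.0085176 ]), 'tcp_rot': array([-6.98893331e-01, -3.06255359e+00,  2.03834732e-03]), 'wrist_force': array([-0.4322769,  0.7686462,  0.0777304]), 'wrist_torque': array([-0.02324997,  0.01510067, -0.04636461]), 'grip_force': 0.0, 'width': 87.77154680328444}
```

View pics/scene0.png

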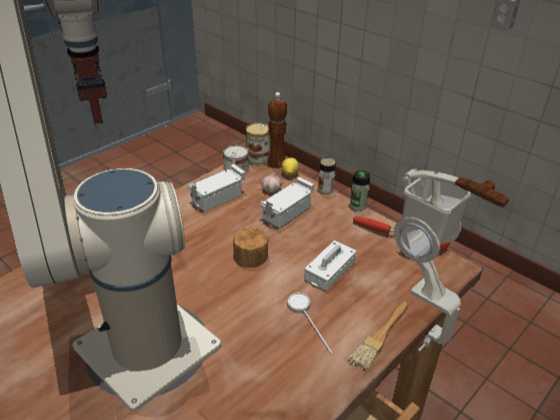

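View pics/top0.png

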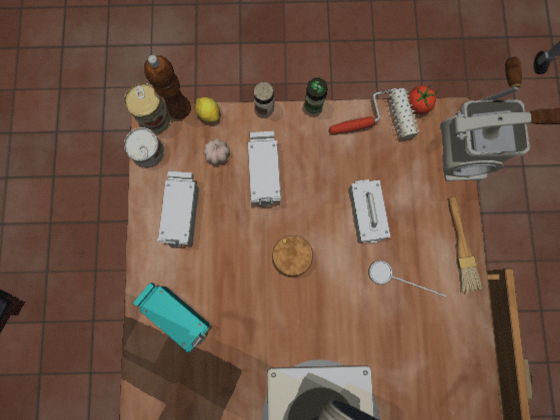

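In the scene view, white cases are at (287,203), (217,188) and the handle case at (331,263). In the top view, the middle case is at (264,170), the other white deep case at (178,210), the turquoise decoy at (172,317), and the handle case at (370,212). I take (178,210) as the deep case because it is white, and check it in a crop.

```bash
python3 - <<'E'
import cv2,numpy as np
im=cv2.imread("pics/top0.png")
c=[im[165:255,140:220],im[125:215,225:305],im[170:260,330:410]]
o=np.hstack([cv2.resize(a,None,fx=3.3,fy=6.6/1.0*0.5,interpolation=cv2.INTER_CUBIC) for a in c])
print(o.shape); cv2.imwrite("pics/crop1.png",o)
E
```

```text
(297, 792, 3)
```

View pics/crop1.png

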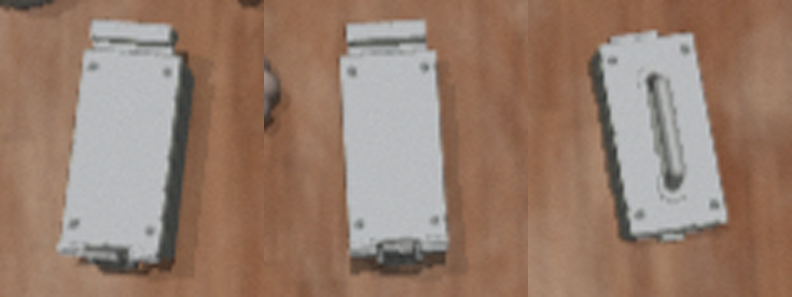

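```bash
cat > h.py <<'E'
import cv2,numpy as np
from scipy.spatial.transform import Rotation as R
from workcell import ctrl
def ray(info,uv):
    K=info["camera_matrix"];Rm=R.from_rotvec(info["orientation"]).as_matrix()
    return np.array(info["xyz"]),Rm@np.linalg.solve(K,np.array([uv[0],uv[1],1.]))
def onplane(info,uv,z):
    o,d=ray(info,uv); return o+d*(z-o[2])/d[2]
def proj(info,p):
    Rm=R.from_rotvec(info["orientation"]).as_matrix();q=info["camera_matrix"]@(Rm.T@(np.array(p)-info["xyz"]));return q[:2]/q[2]
def lid(im,info,box,z,thr=140):
    x0,y0,x1,y1=box;g=im[y0:y1,x0:x1].astype(int)
    m=((g.min(2)>thr)&(g.max(2)-g.min(2)<40)).astype(np.uint8)
    m=cv2.morphologyEx(cv2.resize(m*255,None,fx=4,fy=4,interpolation=cv2.INTER_LINEAR),cv2.MORPH_CLOSE,np.ones((25,25)))
    m=((m>127)*255).astype(np.uint8)
    m=cv2.morphologyEx(m,cv2.MORPH_OPEN,cv2.getStructuringElement(cv2.MORPH_ELLIPSE,(61,61)))
    c=max(cv2.findContours(m,0,2)[0],key=cv2.contourArea).reshape(-1,2)/4.-.375+[x0,y0]
    P=np.array([onplane(info,u,z)[:2] for u in c],np.float32)
    (cx,cy),(w,h),a=cv2.minAreaRect(P)
    if w<h: a+=90
    a=(a+90)%180-90
    return cx,cy,w,h,a
E
python3 - <<'E'
from h import *
im=cv2.imread("pics/top0.png");i=ctrl.camera_info("top")
for n,b,z in(("deep",(140,165,220,255),56),("bottom",(225,125,305,215),56),("handle",(335,170,405,255),38)):
    print(n,[lid(im,i,b,z,t) for t in(130,150)])
# fixed hand points
cr=lambda u,v,x0,y0:(x0+u/3.3-.35,y0+v/3.3-.35)
for n,pts,x0,y0,z in(("deep",[(85,52),(182,58),(160,248),(62,246)],140,165,56),("bot",[(76,54),(172,57),(183,246),(86,247)],225,125,56),("han",[(70,47),(165,33),(199,222),(104,238)],330,170,38)):
    P=np.array([onplane(i,cr(u,v,x0,y0),z)[:2] for u,v in pts]);d=(P[0]+P[1]-P[2]-P[3])
    print(n,P.mean(0),np.hypot(*d)/2,np.degrees(np.arctan2(d[1],d[0])))
E
```

```text
deep [(448.694580078125, 294.3480529785156, 63.96045684814453, 156.5771484375, -5.604835510253906), (452.0816955566406, 294.0438232421875, 63.3045654296875, 147.48199462890625, -5.6903533935546875)]
bottom [(535.36962890625, 108.22413635253906, 157.11085510253906, 64.22199249267578, 2.416271448135376), (536.0404663085938, 108.26667785644531, 152.9725341796875, 63.60559844970703, 2.313479423522949)]
handle [(436.68096923828125, -120.79678344726562, 134.8873291015625, 63.3304328918457, 6.85739803314209), (436.971923828125, -120.74771881103516, 131.40328979492188, 62.54690170288086, 6.853414058685303)]
deep [440.89817694 293.85428438] 125.99799584089031 -5.521662723043758
bot [524.63221171 107.29909035] 129.34287156923256 2.123178369055755
han [ 434.67273406 -121.3663932 ] 127.73532020913123 6.657491957485681
```

The crop shows the white deep case with keeper and clip on the left, the bottom case of the same shape in the middle, and the handle case with its bow on the right. So the deep case is top pixel (178,210); the look-alikes were the bottom case (264,170) and the turquoise one (172,317). Moving above the deep case's front part now.

Call:
arm_command:
  targets:
    - [1, [2.5, -5.3, -0.5], 0.07]
    - [1, [2.5, -5.3, -0.5], 0.07]
    - [1, [2.5, -5.3, -0.5], 0.07]
    - [1, [2.5, -5.3, -0.5], 0.07]
    - [1, [2.5, -5.3, -0.5], 0.07]
  force: 6

```text
time: 0.72
position: [396.5, 296.3, 222.4]
tcp_rot: [-0.151, -3.138, 0.0]
wrist_force: [0.5, -0.2, 0.1]
width: 87.8
grip_force: 0.0
```

Call:
arm_command:
  targets:
    - [1, [0, 0, 0], 0]
    - [1, [0, 0, 0], 0]

```text
time: 0.98
position: [396.2, 298.3, 222.7]
tcp_rot: [-0.158, -3.138, -0.0]
wrist_force: [0.3, 0.1, -0.7]
width: 87.5
grip_force: 0.0
```

```bash
python3 - <<'E'
from h import *
s=ctrl.read_state();i=ctrl.camera_info("wrist");im=ctrl.capture("wrist");cv2.imwrite("pics/w1.png",im[:,:,::-1])
print(s["time"],s["position"],s["tcp_rot"],i, R.from_rotvec(s["tcp_rot"]).as_matrix().round(4))
t=ctrl.camera_info("top")
print(onplane(t,(264,115),0),onplane(t,(315,113),0),onplane(t,(216,163),0),onplane(t,(205,147),30))
E
```

```text
0.975 [396.24305873 298.25236866 222.67491068] [-1.57550846e-01 -3.13752424e+00 -4.38004872e-04] {'camera_matrix': array([[364.29305492,   0.        , 276.67718514],
       [  0.        , 364.29305492, 213.43161943],
       [  0.        ,   0.        ,   1.        ]]), 'xyz': array([313.05221439, 306.6919281 , 358.48924561]), 'orientation': array([2.14794063, 1.94323238, 0.3045009 ])} [[-9.950e-01  1.002e-01 -1.000e-04]
 [ 1.002e-01  9.950e-01  3.000e-04]
 [ 1.000e-04  3.000e-04 -1.000e+00]]
[672.82826737 106.12920018   0.        ] [675.0949987  -13.40442433   0.        ] [558.90655798 218.17331844   0.        ] [587.94212336 238.92087226  30.        ]
```

View pics/w1.png

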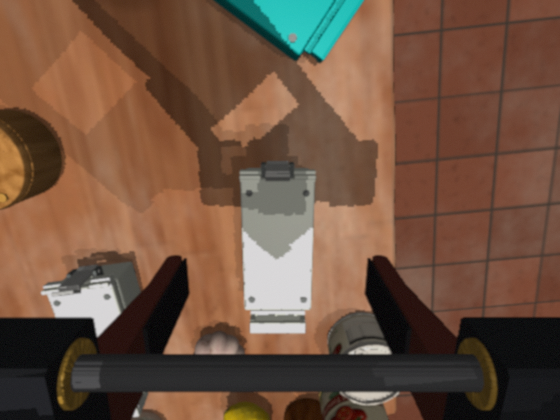

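Wrist view: deep case lid corners at about (240,172), (316,172), (312,310), (245,310). The clip is at (278,170) and the bottom case is at lower left.

```bash
python3 - <<'E'
from h import *
i=ctrl.camera_info("wrist")
P=np.array([onplane(i,u,56)[:2] for u in[(245,310),(312,310),(316,172),(240,172)]]);print(P.round(1))
d=P[0]+P[1]-P[2]-P[3];print(P.mean(0),np.hypot(*d)/2,np.degrees(np.arctan2(d[1],d[0])),np.hypot(*(P[0]-P[1])),np.hypot(*(P[2]-P[3])))
E
```

```text
[[502.6 258.3]
 [508.9 321.8]
 [376.2 334.4]
 [369.9 270.7]]
[439.38498531 296.30558564] 133.26858700897793 -5.372593412586151 63.85929784219033 63.947804454467
```

Call:
arm_command:
  targets:
    - [1, [0.1, 0.2, -5.5], 0.006]
    - [1, [0, 0, -5.5], 0]
    - [1, [0, 0, -5], 0]
    - [1, [0, 0, -2.7], 0]
    - [1, [0, 0, 0], 0]

```text
time: 1.65
position: [395.4, 300.6, 33.9]
tcp_rot: [-0.142, -3.135, 0.004]
wrist_force: [0.1, -0.4, 0.9]
width: 88.0
grip_force: 0.0
```

Call:
arm_command:
  targets:
    - [0.6, [0, 0, 0], 0]
    - [0.6, [0, 0, 0], 0]
    - [0.6, [0, 0, 0], 0]
    - [0.6, [0, 0, 0], 0]
  force: 6

```text
time: 2.15
position: [397.4, 300.3, 36.9]
tcp_rot: [0.146, 3.137, 0.001]
wrist_force: [-2.5, -1.0, 9.0]
width: 64.2
grip_force: 6.0
```

Call:
arm_command:
  targets:
    - [0.6, [0.2, 0, 0.4], 0]
    - [0.6, [0.2, 0, 0.5], 0]
    - [0.6, [0.2, 0, 0.5], 0]
    - [0.6, [0.2, 0, 0.5], 0]
    - [0.6, [0.1, 0, 0.5], 0]
  force: 6

```text
time: 2.78
position: [406.4, 300.2, 60.0]
tcp_rot: [0.146, 3.138, 0.0]
wrist_force: [0.6, 0.1, -3.4]
width: 64.1
grip_force: 6.0
```

Call:
arm_command:
  targets:
    - [0.6, [0, 0, 0], 0]
    - [0.6, [0, 0, 0], 0]

```text
time: 3.02
position: [406.3, 300.3, 59.8]
tcp_rot: [0.145, 3.138, 0.001]
wrist_force: [-0.4, 0.1, -1.3]
width: 64.1
grip_force: 6.0
```

```bash
python3 - <<'E'
from h import *
s=ctrl.read_state();im=ctrl.capture("scene")[140:240,160:300];print(s["time"],s["position"],s["wrist_force"],s["grip_force"])
im2=ctrl.capture("wrist")
cv2.imwrite("pics/s2.png",np.hstack([cv2.resize(im,(560,400),interpolation=3),cv2.resize(im2[100:400,190:370],(240,400))])[:,:,::-1])
E
```

```text
3.025 [406.31764439 300.28286425  59.82036309] [-0.44655158  0.09224615 -1.33217505] 5.999998804181814
```

View pics/s2.png

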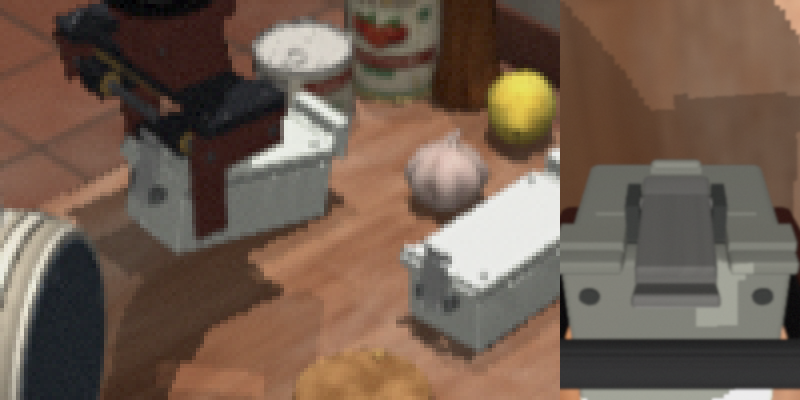

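The scene crop shows the deep case tilted back-end down in the jaws, with its tongue end on the bench. The grasp sits 53.8 mm above the bench, which fits 11.8°. Next I clamp hard, lift and carry it.

Call:
arm_command:
  targets:
    - [0.6, [0, 0, 0.0], 0]
    - [0.6, [0, 0, 0.0], 0]
    - [0.6, [0, 0, 0.0], 0]
  force: 55

```text
time: 3.5
position: [406.3, 300.3, 59.7]
tcp_rot: [0.146, 3.138, 0.0]
wrist_force: [0.6, 1.4, -0.8]
width: 63.9
grip_force: 55.0
```

```bash
python3 - <<'E'
from h import *
s=ctrl.read_state();im2=ctrl.capture("wrist");cv2.imwrite("pics/w_ref.png",im2[:,:,::-1]);print(s["position"],s["wrist_force"],s["grip_force"],s["width"])
E
```

```text
[406.26265189 300.25708671  59.70654784] [ 0.59369274  1.37307573 -0.78667907] 55.00101953744888 63.93766944772174
```

Call:
arm_command:
  targets:
    - [0.6, [0, 0, 2], 0]
    - [0.6, [0, 0, 4], 0]
    - [0.6, [0, 0, 4], 0.03]
    - [0.6, [1, -3.8, 0], 0.03]
    - [0.6, [1, -3.8, 0], 0.03]

```text
time: 4.18
position: [425.7, 223.2, 159.9]
tcp_rot: [-0.001, -3.141, 0.0]
wrist_force: [0.2, 0.1, -4.5]
width: 64.0
grip_force: 55.0
```

Call:
arm_command:
  targets:
    - [0.6, [1, -3.8, 0], 0.03]
    - [0.6, [1, -3.9, 0], 0.011]
    - [0.6, [1.1, -4, 0], 0]
    - [0.6, [0, 0, 0], 0]
    - [0.6, [0, 0, 0], 0]

```text
time: 4.8
position: [456.5, 107.0, 159.3]
tcp_rot: [0.058, -3.14, 0.0]
wrist_force: [0.6, 0.0, -3.9]
width: 63.7
grip_force: 55.0
```

```bash
python3 - <<'E'
from h import *
s=ctrl.read_state();i=ctrl.camera_info("wrist");im2=ctrl.capture("wrist");cv2.imwrite("pics/w3.png",im2[:,:,::-1]);print(s["time"],s["position"],s["tcp_rot"],s["wrist_force"],s["width"])
a=cv2.imread("pics/w_ref.png",0);b=cv2.imread("pics/w3.png",0)
t=a[215:330,235:325];r=cv2.matchTemplate(b[195:350,215:345],t,cv2.TM_CCOEFF_NORMED);print(cv2.minMaxLoc(r))
np.savez("w3.npz",K=i["camera_matrix"],p=i["xyz"],o=i["orientation"])
E
```

```text
4.8 [456.47664027 106.95588685 159.29875665] [ 5.83866391e-02 -3.13952950e+00  1.69735963e-04] [ 0.60826421  0.03069236 -3.91648318] 63.67740572774698
(-0.03670545667409897, 0.9828050136566162, (2, 9), (20, 20))
```

View pics/w3.png

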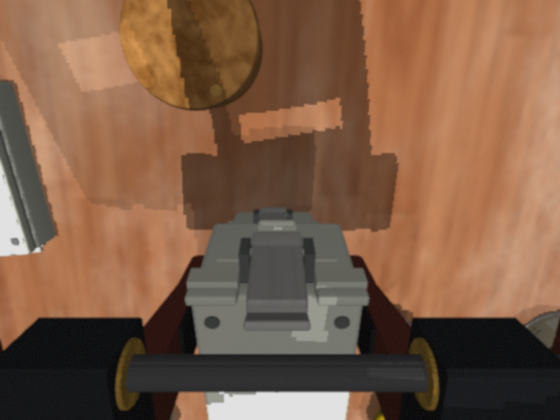

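```bash
python3 - <<'E'
from h import *
d=np.load("w3.npz");i=dict(camera_matrix=d["K"],xyz=d["p"],orientation=d["o"])
b=cv2.imread("pics/w3.png");c=cv2.resize(b[195:275,200:350],None,fx=5.3,fy=5.3,interpolation=cv2.INTER_CUBIC);cv2.imwrite("pics/c3.png",c)
a=np.radians(2.2)
for n,l in(("clipL",(-72,10,79)),("clipR",(-72,-10,79)),("rimL",(-68.5,32,61.5)),("rimR",(-68.5,-32,61.5)),("mid",(-68.5,0,56))):
    w=[525+l[0]*np.cos(a)-l[1]*np.sin(a),109.5+l[0]*np.sin(a)+l[1]*np.cos(a),l[2]];u=proj(i,w);print(n,u.round(1),((u-[200,195])*5.3).round())
E
```

```text
clipL [292.2 230. ] [489. 186.]
clipR [260.5 230. ] [321. 186.]
rimL [323.4 225.9] [654. 164.]
rimR [229.4 226. ] [156. 164.]
mid [276.4 223.3] [405. 150.]
```

View pics/c3.png

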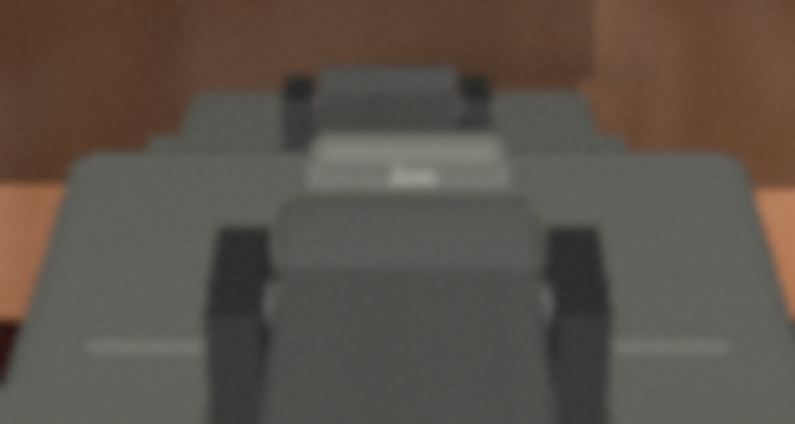

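The crop shows the bottom case's bracket and clip centred at about (273.0,213.9). Its front-face base spans u 234.9–311.7, and the carried case's catch is centred at (277.2,223.3).

```bash
python3 - <<'E'
from h import *
d=np.load("w3.npz");i=dict(camera_matrix=d["K"],xyz=d["p"],orientation=d["o"]);print(i["xyz"])
f=lambda u,v,z:onplane(i,(200+u/5.3,195+v/5.3),z).round(1)
print("bracket",f(284,100,39),f(490,100,39)); 
for z in(0,5,10):print("base",z,f(185,95,z),f(592,95,z))
print("upst",f(147,140,56),f(625,140,56))
print("catch",f(310,150,134),f(508,150,134),"clip",f(272,200,180),f(545,200,180))
E
```

```text
[373.1254728  103.8798296  295.21787843]
bracket [455.8  90.   39. ] [454.7 118.7  39. ]
base 0 [468.1  72.    0. ] [465.7 137.2   0. ]
base 5 [466.5  72.5   5. ] [464.1 136.7   5. ]
base 10 [464.9  73.1  10. ] [462.5 136.1  10. ]
upst [456.5  73.1  56. ] [454.1 135.6  56. ]
catch [429.7  97.5 134. ] [429. 115. 134.] clip [417.  97. 180.] [416.4 114.4 180. ]
```

Call:
arm_command:
  targets:
    - [0.6, [0.8, -0.2, -1], 0.001]
    - [0.6, [1, 0, -1.5], 0]
    - [0.6, [0, 0, -1.2], 0]
    - [0.6, [0, 0, -0.4], 0]
    - [0.6, [0, 0, 0], 0]

```text
time: 5.48
position: [474.6, 105.2, 118.3]
tcp_rot: [0.062, -3.14, 0.0]
wrist_force: [0.3, 0.4, -4.1]
width: 63.8
grip_force: 55.0
```

Call:
arm_command:
  targets:
    - [0.6, [0, 0, -0.1], 0]
    - [0.6, [0, 0, 0], 0]

```text
time: 5.72
position: [475.3, 105.1, 118.0]
tcp_rot: [-0.062, 3.14, 0.0]
wrist_force: [0.2, -0.3, -3.3]
width: 63.6
grip_force: 55.0
```

Call:
arm_command:
  targets:
    - [0.6, [0, 0, -0.1], 0]
    - [0.6, [0, 0, 0], 0]

```text
time: 5.98
position: [475.2, 105.1, 116.8]
tcp_rot: [-0.061, 3.141, 0.0]
wrist_force: [0.4, -0.1, -3.6]
width: 63.9
grip_force: 55.0
```

Call:
arm_command:
  targets:
    - [0.6, [0.3, 0.01, 0], 0]
    - [0.6, [0.3, 0.01, 0], 0]
    - [0.6, [0.3, 0.01, 0], 0]
    - [0.6, [0, 0, 0], 0]

```text
time: 6.48
position: [484.5, 105.4, 116.7]
tcp_rot: [-0.062, 3.141, 0.0]
wrist_force: [0.1, 0.1, -4.0]
width: 63.9
grip_force: 55.0
```

Call:
arm_command:
  targets:
    - [0.6, [0.2, 0.01, 0], 0]
    - [0.6, [0.2, 0.01, 0], 0]
    - [0.6, [0, 0, 0], 0]

```text
time: 6.85
position: [488.4, 105.6, 116.7]
tcp_rot: [-0.062, 3.141, 0.0]
wrist_force: [-0.4, 1.0, -5.0]
width: 63.6
grip_force: 55.0
```

Call:
arm_command:
  targets:
    - [0.6, [0.1, 0, 0], 0]
    - [0.6, [0, 0, 0], 0]

```text
time: 7.1
position: [489.2, 105.6, 116.7]
tcp_rot: [-0.062, 3.141, 0.0]
wrist_force: [0.2, 0.1, -3.9]
width: 63.9
grip_force: 55.0
```

Call:
arm_command:
  targets:
    - [0.6, [0.1, 0, 0], 0]
    - [0.6, [0, 0, 0], 0]

```text
time: 7.35
position: [490.3, 105.6, 116.7]
tcp_rot: [-0.062, 3.141, 0.0]
wrist_force: [0.3, 0.2, -4.2]
width: 63.8
grip_force: 55.0
```

Call:
arm_command:
  targets:
    - [0.6, [0.1, 0, 0], 0]
    - [0.6, [0, 0, 0], 0]

```text
time: 7.6
position: [491.2, 105.6, 116.7]
tcp_rot: [-0.061, 3.141, 0.0]
wrist_force: [0.1, -0.3, -4.0]
width: 64.1
grip_force: 55.0
```

Call:
arm_command:
  targets:
    - [0.6, [0.1, 0, 0], 0]
    - [0.6, [0, 0, 0], 0]

```text
time: 7.85
position: [491.9, 105.6, 116.6]
tcp_rot: [0.062, -3.14, 0.0]
wrist_force: [-1.1, 0.7, -3.4]
width: 64.0
grip_force: 55.0
```

Call:
arm_command:
  targets:
    - [0.6, [0.1, 0, 0], 0]
    - [0.6, [0, 0, 0], 0]

```text
time: 8.1
position: [492.1, 105.5, 116.4]
tcp_rot: [0.062, -3.139, 0.0]
wrist_force: [-3.8, 0.6, -0.9]
width: 63.8
grip_force: 55.0
```

Call:
arm_command:
  targets:
    - [0.6, [-0.15, 0, -0.4], 0]
    - [0.6, [-0.23, -0.01, -0.5], 0]
    - [0.6, [-0.2, 0, -0.5], 0]
    - [0.6, [0, 0, 0], 0]
  force: 30

```text
time: 8.6
position: [487.2, 105.4, 102.8]
tcp_rot: [0.062, -3.141, 0.0]
wrist_force: [-4.2, 0.3, -1.1]
width: 64.1
grip_force: 30.0
```

Call:
arm_command:
  targets:
    - [0.6, [-0.16, 0, -0.4], 0]
    - [0.6, [-0.1, -0.01, -0.3], 0]
    - [0.6, [0, 0, 0], 0]

```text
time: 8.98
position: [485.1, 105.4, 96.0]
tcp_rot: [-0.061, 3.14, 0.0]
wrist_force: [-4.1, -1.4, 3.9]
width: 64.0
grip_force: 30.0
```

Call:
arm_command:
  targets:
    - [0.6, [-0.1, 0, -0.2], 0]
    - [0.6, [-0.05, 0, -0.2], 0]
    - [0.6, [0, 0, 0], 0]
  force: 40

```text
time: 9.35
position: [484.3, 105.4, 93.7]
tcp_rot: [-0.062, 3.139, 0.0]
wrist_force: [-8.6, -2.9, 25.6]
width: 63.9
grip_force: 40.0
```

Call:
arm_command:
  targets:
    - [0.6, [0, 0, -0.2], 0]
    - [0.6, [0, 0, 0], 0]

```text
time: 9.6
position: [484.6, 105.5, 93.2]
tcp_rot: [-0.062, 3.138, 0.0]
wrist_force: [-14.2, -4.4, 45.2]
width: 63.8
grip_force: 40.0
```

Call:
arm_command:
  targets:
    - [1, [0, 0, 0.1], 0]
    - [1, [0, 0, 0], 0]
    - [1, [0, 0, 2], 0]
    - [1, [-1, 0, 5], 0]
    - [1, [-3, 0, 5], 0]

```text
time: 10.22
position: [444.2, 105.5, 211.6]
tcp_rot: [-0.061, 3.14, 0.0]
wrist_force: [0.7, 0.2, 0.1]
width: 87.5
grip_force: 0.0
```

Call:
arm_command:
  targets:
    - [1, [-1, 0, 1], 0]
    - [1, [0, 0, 0], 0]

```text
time: 10.48
position: [433.4, 105.5, 220.9]
tcp_rot: [-0.062, 3.139, 0.0]
wrist_force: [0.7, 0.1, 0.2]
width: 87.6
grip_force: 0.0
```

```bash
python3 - <<'E'
from h import *
s=ctrl.read_state();i=ctrl.camera_info("wrist");im2=ctrl.capture("wrist");cv2.imwrite("pics/w4.png",im2[:,:,::-1]);print(s["time"],s["position"],s["wrist_force"])
sc=ctrl.capture("scene");cv2.imwrite("pics/s4.png",sc[:,:,::-1])
np.savez("w4.npz",K=i["camera_matrix"],p=i["xyz"],o=i["orientation"])
cv2.imwrite("pics/v4.png",np.hstack([cv2.resize(sc[130:240,240:340],(400,440),interpolation=3),cv2.resize(im2[150:340,190:363],(400,440),interpolation=3)])[:,:,::-1])
E
```

```text
10.475 [433.39436191 105.52940433 220.87392195] [0.70932193 0.14449366 0.21280617]
```

View pics/v4.png

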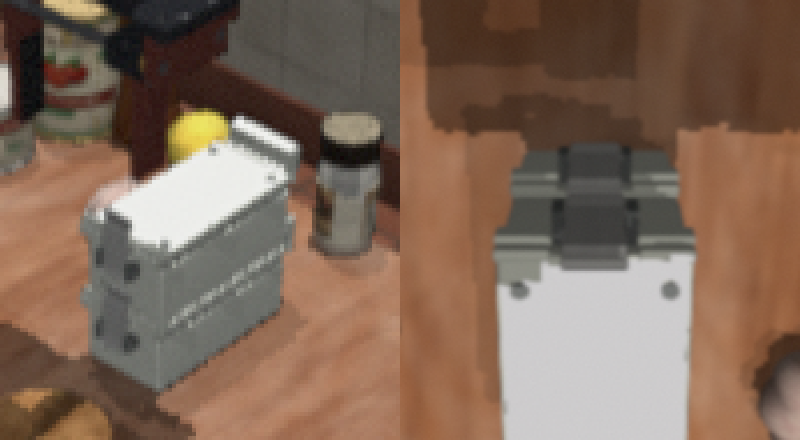

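Both views show the deep case lying flat and parallel on the bottom case. I check the lid height and snap with a press from the closed fingers; seated, contact should come at TCP z ≈ 137.

Call:
arm_command:
  targets:
    - [0, [2.5, 0, -1], 0]
    - [0, [2.5, 0, -2.5], 0]
    - [0, [0, 0, -2], 0]
    - [0, [0, 0, -1.5], 0]
    - [0, [0, 0, -0.5], 0]

```text
time: 11.2
position: [482.4, 105.2, 143.8]
tcp_rot: [0.061, -3.138, 0.001]
wrist_force: [0.1, 0.2, 0.4]
width: 41.3
grip_force: 0.0
```

Call:
arm_command:
  targets:
    - [0, [0, 0, -0.4], 0]
    - [0, [0, 0, -0.3], 0]
    - [0, [0, 0, 0], 0]

```text
time: 11.58
position: [483.4, 105.5, 139.0]
tcp_rot: [-0.062, 3.14, 0.0]
wrist_force: [0.5, 0.1, 0.2]
width: 11.2
grip_force: 0.0
```

Call:
arm_command:
  targets:
    - [0, [0, 0, -0.2], 0]
    - [0, [0, 0, -0.2], 0]
    - [0, [0, 0, 0], 0]

```text
time: 11.95
position: [483.9, 105.7, 137.2]
tcp_rot: [-0.061, 3.139, 0.001]
wrist_force: [-7.9, 0.1, 27.0]
width: 0.6
grip_force: 13.7
```

Contact comes at about 137.3 with 27 N, so the case is seated and clipped. Now the handle case.

Call:
arm_command:
  targets:
    - [0, [0, 0, 3], 0]
    - [1, [-1, -2, 3], 0]
    - [1, [-2, -5, 0], 0.02]
    - [1, [-2, -5.5, 0], 0.02]
    - [1, [-2, -5.5, 0], 0.02]
  force: 5

```text
time: 12.58
position: [412.8, -75.9, 195.2]
tcp_rot: [-0.158, 3.136, -0.001]
wrist_force: [0.5, 0.1, 0.2]
width: 37.3
grip_force: 0.0
```

Call:
arm_command:
  targets:
    - [1, [-2.3, -5.2, 0], 0.018]
    - [1, [0, 0, 0], 0]
    - [1, [0, 0, 0], 0]

```text
time: 12.95
position: [390.5, -126.6, 194.9]
tcp_rot: [-0.182, 3.136, -0.0]
wrist_force: [1.0, 0.3, 0.1]
width: 66.8
grip_force: 0.0
```

```bash
python3 - <<'E'
from h import *
s=ctrl.read_state();i=ctrl.camera_info("wrist");im=ctrl.capture("wrist");cv2.imwrite("pics/w5.png",im[:,:,::-1])
np.savez("w5.npz",K=i["camera_matrix"],p=i["xyz"],o=i["orientation"])
print(s["time"],s["position"],s["tcp_rot"])
cv2.imwrite("pics/c5.png",cv2.resize(im[110:350,180:400],None,fx=2.5,fy=2.5,interpolation=3)[:,:,::-1])
E
```

```text
12.95 [ 390.48046622 -126.63497887  194.90292687] [-1.81807916e-01  3.13556845e+00 -1.03580164e-04]
```

View pics/c5.png

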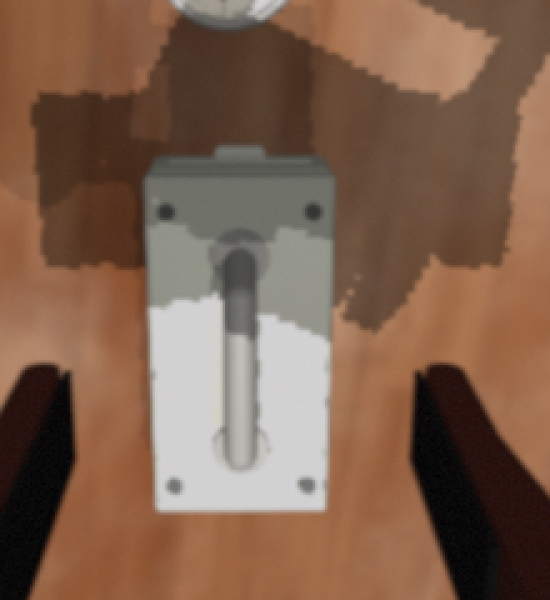

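Crop: handle case lid corners at (145,178), (335,178), (326,511), (155,511), catch at the top, square to the tool and a little left of centre.

```bash
python3 - <<'E'
from h import *
d=np.load("w5.npz");i=dict(camera_matrix=d["K"],xyz=d["p"],orientation=d["o"])
P=np.array([onplane(i,(180+u/2.5-.3,110+v/2.5-.3),38)[:2] for u,v in[(155,511),(326,511),(335,178),(145,178)]])
e=P[0]+P[1]-P[2]-P[3];print(P.mean(0),np.hypot(*e)/2,np.degrees(np.arctan2(e[1],e[0])),np.hypot(*(P[0]-P[1])),np.hypot(*(P[2]-P[3])))
u=e/np.hypot(*e);print("grasp",P.mean(0)-45*u)
E
```

```text
[ 435.5355648  -122.08148499] 125.94788669161242 6.70125581932513 63.34012629870954 62.33632201153918
grasp [ 390.84300065 -127.33264774]
```

Call:
arm_command:
  targets:
    - [1, [0, -0.1, -4.5], 0]
    - [1, [0, 0, -5], 0]
    - [1, [0, 0, -4.5], 0]
    - [1, [0, 0, -2.7], 0]
    - [1, [0, 0, 0], 0]

```text
time: 13.62
position: [391.4, -126.2, 26.6]
tcp_rot: [0.189, -3.136, -0.0]
wrist_force: [-0.4, -0.6, 0.4]
width: 87.7
grip_force: 0.0
```

Call:
arm_command:
  targets:
    - [0.6, [0, 0, 0], 0]
    - [0.6, [0, 0, 0], 0]
    - [0.6, [0, 0, 0], 0]
    - [0.6, [0, 0, 0], 0]
  force: 5

```text
time: 14.12
position: [390.4, -127.5, 27.9]
tcp_rot: [-0.184, 3.136, -0.0]
wrist_force: [-0.0, 1.4, 1.5]
width: 64.1
grip_force: 5.0
```

Call:
arm_command:
  targets:
    - [0.6, [0.2, 0.02, 0.45], 0]
    - [0.6, [0.15, 0.02, 0.5], 0]
    - [0.6, [0.15, 0.02, 0.5], 0]
    - [0.6, [0.1, 0.01, 0.5], 0]
    - [0.6, [0.1, 0.01, 0.5], 0]
  force: 5

```text
time: 14.75
position: [397.3, -126.8, 52.6]
tcp_rot: [-0.184, 3.136, -0.0]
wrist_force: [1.0, -0.3, -1.8]
width: 63.7
grip_force: 5.0
```

Call:
arm_command:
  targets:
    - [0.6, [0, 0, 0], 0]
    - [0.6, [0, 0, 0], 0]

```text
time: 15.0
position: [397.4, -126.9, 52.3]
tcp_rot: [-0.184, 3.136, -0.0]
wrist_force: [0.3, -0.2, -0.6]
width: 63.9
grip_force: 5.0
```

Call:
arm_command:
  targets:
    - [0.6, [0, 0, 0], 0]
    - [0.6, [0, 0, 0], 0]
    - [0.6, [0, 0, 0], 0]
  force: 55

```text
time: 15.38
position: [397.4, -126.9, 52.2]
tcp_rot: [-0.184, 3.136, -0.0]
wrist_force: [-0.5, -1.0, 0.6]
width: 63.7
grip_force: 55.0
```

```bash
python3 - <<'E'
from h import *
s=ctrl.read_state();im=ctrl.capture("wrist");cv2.imwrite("pics/w6.png",im[:,:,::-1]);sc=ctrl.capture("scene")
print(s["time"],s["position"],s["wrist_force"],s["width"])
cv2.imwrite("pics/v6.png",np.hstack([cv2.resize(sc[190:310,270:390],(440,440),interpolation=3),cv2.resize(im[150:400,190:365],(308,440),interpolation=3)])[:,:,::-1])
E
```

```text
15.375 [ 397.39861555 -126.86138039   52.17845398] [-0.53629785 -0.99476247  0.6318759 ] 63.66529728615437
```

View pics/v6.png

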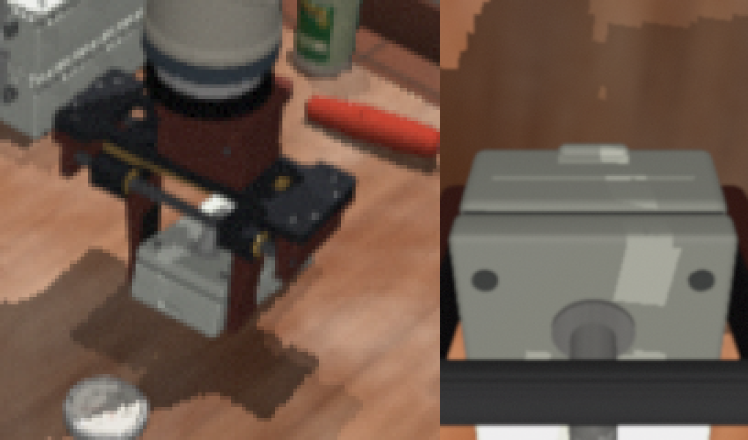

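The handle case is tilted in the jaws with its tongue on the bench (z' 46.2 mm gives 12°). That was the tenth picture, so I continue with numbers only.

Call:
arm_command:
  targets:
    - [0.6, [0, 0, 2], 0]
    - [0.6, [0, 0, 4], 0]
    - [0.6, [0, 0, 5], 0]
    - [0.6, [0, 0, 4.5], 0]
    - [0.6, [0.5, 4.5, 0], -0.01]

```text
time: 16.1
position: [404.3, -83.2, 210.2]
tcp_rot: [-0.161, 3.131, -0.004]
wrist_force: [1.2, 0.4, -2.4]
width: 63.7
grip_force: 55.0
```

Call:
arm_command:
  targets:
    - [0.6, [1, 4.7, 0], -0.017]
    - [0.6, [1, 4.7, 0], -0.017]
    - [0.6, [1.4, 4.7, 0], -0.017]
    - [0.6, [2, 4.5, 0], -0.017]
    - [0.6, [0, 0, 0], 0]

```text
time: 16.73
position: [456.8, 106.6, 206.9]
tcp_rot: [0.068, -3.141, -0.0]
wrist_force: [-0.5, -0.6, -2.2]
width: 63.9
grip_force: 55.0
```

```bash
python3 - <<'E'
from h import *
s=ctrl.read_state();i=ctrl.camera_info("wrist");im=ctrl.capture("wrist");cv2.imwrite("pics/w7.png",im[:,:,::-1])
np.savez("w7.npz",K=i["camera_matrix"],p=i["xyz"],o=i["orientation"])
print(s["time"],s["position"],s["tcp_rot"],s["wrist_force"],s["width"],"yaw",2*np.degrees(np.arctan2(-s["tcp_rot"][0],s["tcp_rot"][1])))
a=cv2.imread("pics/w6.png",0);b=cv2.imread("pics/w7.png",0)
t=a[230:340,195:360];print(cv2.minMaxLoc(cv2.matchTemplate(b[210:360,175:380],t,cv2.TM_CCOEFF_NORMED)))
# expected lid front corners at tilt 10..14 deg (tool frame yaw), vs seen in w6/v6 at cols 190+10/1.76.. row 283
p=s["position"];ya=2*np.arctan2(-s["tcp_rot"][0],s["tcp_rot"][1]) 
for th in(0,10,12,14):
    r=np.radians(th);o=[]
    for lx,ly,lz in((-64,-32,38),(-64,32,38),(-68.5,0,7)):
        x=(lx+45)*np.cos(r)+(lz-22)*np.sin(r);z=-(lx+45)*np.sin(r)+(lz-22)*np.cos(r)
        o.append(proj(i,[p[0]+x*np.cos(ya)-ly*np.sin(ya),p[1]+x*np.sin(ya)+ly*np.cos(ya),p[2]-6+z]).round(1))
    print(th,o)
d=np.load("w4.npz");j=dict(camera_matrix=d["K"],xyz=d["p"],orientation=d["o"])
g=cv2.imread("pics/w4.png",0).astype(float)
for v in(285,295,305,315,325):
    q=np.gradient(g[v]);l=222+np.argmax(q[222:250]);rr=300+np.argmin(q[300:330]);A,B=onplane(j,(l,v),112),onplane(j,(rr,v),112)
    print(v,l,rr,A[:2].round(1),B[:2].round(1),((A+B)/2)[:2].round(2))
E
```

```text
16.725 [456.805158   106.6432223  206.85456328] [ 6.75177143e-02 -3.14065239e+00 -3.40806207e-04] [-0.51124167 -0.59662066 -2.15437673] 63.92007064281448 yaw -357.5368911967438
(-0.02194336988031864, 0.8253606557846069, (0, 0), (20, 20))
0 [array([192.9, 273.8]), array([360.1, 273.8]), array([276.5, 233.8])]
10 [array([191.7, 284.9]), array([361.3, 284.9]), array([276.5, 232.6])]
12 [array([191.5, 287.2]), array([361.5, 287.2]), array([276.5, 232.5])]
14 [array([191.4, 289.5]), array([361.6, 289.6]), array([276.5, 232.6])]
285 232 316 [486.3  74.1] [483.8 137.3] [485.06 105.71]
295 233 315 [494.8  74.9] [492.3 137.2] [493.59 106.03]
305 233 315 [503.5  74.9] [501.  137.8] [502.27 106.36]
315 233 314 [512.4  74.9] [509.9 137.7] [511.14 106.31]
325 233 314 [521.4  75. ] [518.9 138.3] [520.17 106.65]
```

Call:
arm_command:
  targets:
    - [0.6, [0.8, -0.15, -1], -0.004]
    - [0.6, [0.8, 0, -1.5], 0]
    - [0.6, [0, 0, -1], 0]
    - [0.6, [0, 0, -0.4], 0]
    - [0.6, [0, 0, 0], 0]

```text
time: 17.4
position: [471.8, 102.4, 167.7]
tcp_rot: [0.055, -3.14, 0.0]
wrist_force: [-0.1, 0.5, -1.4]
width: 63.6
grip_force: 55.0
```

Call:
arm_command:
  targets:
    - [0.6, [0, 0, -0.1], 0]
    - [0.6, [0, 0, 0], 0]

```text
time: 17.65
position: [472.4, 102.8, 167.5]
tcp_rot: [-0.056, 3.14, 0.0]
wrist_force: [0.9, -0.6, -1.5]
width: 63.8
grip_force: 55.0
```

Call:
arm_command:
  targets:
    - [0.6, [0.1, 0.23, -0.1], 0.003]
    - [0.6, [0, 0, -0.1], 0]
    - [0.6, [0, 0, 0], 0]

```text
time: 18.02
position: [473.2, 105.1, 165.1]
tcp_rot: [0.06, -3.141, 0.0]
wrist_force: [0.2, -0.7, -1.9]
width: 63.8
grip_force: 55.0
```

Call:
arm_command:
  targets:
    - [0.6, [0.3, 0.01, 0], 0]
    - [0.6, [0.3, 0.01, 0], 0]
    - [0.6, [0.3, 0.01, 0], 0]
    - [0.6, [0, 0, 0], 0]

```text
time: 18.52
position: [482.6, 105.3, 165.2]
tcp_rot: [-0.06, 3.141, 0.0]
wrist_force: [-0.5, -0.1, -1.8]
width: 63.6
grip_force: 55.0
```

Call:
arm_command:
  targets:
    - [0.6, [0.2, 0.01, 0], 0]
    - [0.6, [0.2, 0.01, 0], 0]
    - [0.6, [0, 0, 0], 0]

```text
time: 18.9
position: [486.4, 105.5, 165.2]
tcp_rot: [-0.06, 3.141, 0.0]
wrist_force: [0.0, 0.6, -3.1]
width: 63.8
grip_force: 55.0
```

Call:
arm_command:
  targets:
    - [0.6, [0.15, 0, 0], 0]
    - [0.6, [0.15, 0, 0], 0]
    - [0.6, [0, 0, 0], 0]

```text
time: 19.27
position: [489.4, 105.5, 165.2]
tcp_rot: [-0.06, 3.141, -0.0]
wrist_force: [0.5, 0.8, -3.1]
width: 63.8
grip_force: 55.0
```

Call:
arm_command:
  targets:
    - [0.6, [0.1, 0, 0], 0]
    - [0.6, [0, 0, 0], 0]

```text
time: 19.52
position: [490.3, 105.5, 165.2]
tcp_rot: [-0.06, 3.141, -0.0]
wrist_force: [0.4, -0.2, -0.8]
width: 63.6
grip_force: 55.0
```

Call:
arm_command:
  targets:
    - [0.6, [0.1, 0, 0], 0]
    - [0.6, [0, 0, 0], 0]

```text
time: 19.77
position: [490.9, 105.5, 165.1]
tcp_rot: [0.06, -3.14, 0.0]
wrist_force: [-1.8, -0.1, -2.0]
width: 63.7
grip_force: 55.0
```

Call:
arm_command:
  targets:
    - [0.6, [-0.12, 0, -0.4], 0]
    - [0.6, [-0.19, -0.01, -0.5], 0]
    - [0.6, [-0.15, 0, -0.5], 0]
    - [0.6, [0, 0, 0], 0]
  force: 30

```text
time: 20.27
position: [486.1, 105.3, 150.6]
tcp_rot: [0.06, -3.14, 0.0]
wrist_force: [-1.9, 0.3, 1.2]
width: 63.5
grip_force: 30.0
```

Call:
arm_command:
  targets:
    - [0.6, [-0.12, 0, -0.4], 0]
    - [0.6, [-0.07, -0.01, -0.3], 0]
    - [0.6, [0, 0, 0], 0]

```text
time: 20.65
position: [485.4, 105.4, 144.0]
tcp_rot: [-0.06, 3.14, 0.0]
wrist_force: [1.0, 0.4, -1.4]
width: 63.8
grip_force: 30.0
```

Call:
arm_command:
  targets:
    - [0.6, [-0.07, 0, -0.2], 0]
    - [0.6, [-0.05, 0, -0.2], 0]
    - [0.6, [0, 0, 0], 0]
  force: 40

```text
time: 21.02
position: [483.8, 105.3, 140.3]
tcp_rot: [-0.06, 3.14, 0.0]
wrist_force: [-0.7, -0.2, 4.5]
width: 63.8
grip_force: 40.0
```

Call:
arm_command:
  targets:
    - [0.6, [0, 0, -0.2], 0]
    - [0.6, [0, 0, 0], 0]

```text
time: 21.28
position: [483.8, 105.3, 140.1]
tcp_rot: [-0.06, 3.14, -0.0]
wrist_force: [-8.8, -1.6, 27.4]
width: 63.6
grip_force: 40.0
```

Call:
arm_command:
  targets:
    - [0.6, [0, 0, -0.2], 0]
    - [0.6, [0, 0, 0], 0]

```text
time: 21.52
position: [484.2, 105.3, 139.6]
tcp_rot: [-0.06, 3.139, 0.0]
wrist_force: [-12.6, -3.0, 45.0]
width: 64.0
grip_force: 40.0
```

Call:
arm_command:
  targets:
    - [1, [0, 0, 0.3], 0]
    - [1, [0, 0, 0.1], 0]
    - [1, [0, 0, 2], 0]
    - [1, [-0.5, 0, 3], 0]
    - [0, [0, 0, 0], 0]

```text
time: 22.15
position: [479.4, 105.5, 191.3]
tcp_rot: [-0.06, 3.138, 0.001]
wrist_force: [-0.1, -0.2, 0.4]
width: 81.1
grip_force: 0.0
```

Call:
arm_command:
  targets:
    - [0, [-0.1, 0, 0], 0]
    - [0, [0, 0, 0], 0]
    - [0, [0, 0, -1], 0]
    - [0, [0, 0, -0.3], 0]
    - [0, [0, 0, 0], 0]

```text
time: 22.78
position: [477.2, 105.2, 176.4]
tcp_rot: [0.06, -3.14, 0.0]
wrist_force: [-0.1, -0.3, 0.5]
width: 31.4
grip_force: 0.0
```

Call:
arm_command:
  targets:
    - [0, [0, 0, 0], 0]
    - [0, [0, 0, -0.1], 0]
    - [0, [0, 0, -0.1], 0]
    - [0, [0, 0, -0.2], 0]
    - [0, [0, 0, 0], 0]

```text
time: 23.4
position: [477.9, 105.5, 175.2]
tcp_rot: [-0.06, 3.14, 0.001]
wrist_force: [-6.9, -0.2, 22.8]
width: 0.7
grip_force: 11.4
```

Call:
arm_command:
  targets:
    - [0, [0, 0, -0.15], 0]
    - [0, [0, 0, 0], 0]
    - [0, [0, 0, 2], 0]
    - [0, [-2, 0, 4], 0]
    - [0, [-4, 0, 3], 0]

```text
time: 24.02
position: [418.2, 105.5, 263.1]
tcp_rot: [-0.059, 3.139, 0.001]
wrist_force: [-0.2, 0.6, 0.6]
width: 0.7
grip_force: 0.0
```

Call:
arm_command:
  targets:
    - [0, [-3, 0, 2], 0]
    - [0, [0, 0, 0], 0]
    - [0, [0, 0, 0], 0]

```text
time: 24.4
position: [388.2, 105.4, 281.5]
tcp_rot: [-0.06, 3.14, 0.0]
wrist_force: [1.0, 0.9, 0.2]
width: 0.4
grip_force: 0.0
```

```bash
python3 - <<'E'
from h import *
s=ctrl.read_state();i=ctrl.camera_info("wrist");im=ctrl.capture("wrist")[:,:,::-1];cv2.imwrite("pics/w8.png",im)
print(s["time"],s["position"],s["wrist_force"])
P=[]
g=im.min(2).astype(float);a=np.radians(2.2)
c=proj(i,[528.3,107.2,150]);print("lid centre px",c)
for lx in(-30,-10,10,30,50):
    o=[]
    for sgn in(-1,1):
        w=[528.3+lx*np.cos(a)-sgn*32*np.sin(a),107.2+lx*np.sin(a)+sgn*32*np.cos(a),150];u=proj(i,w)
        if not(8<u[1]<412): continue
        v=int(round(u[1]));x0=int(u[0])-10;q=-sgn*np.gradient(g[v]);e=x0+np.argmax(q[x0:x0+20]);o.append((round(u[0],1),int(e),v))
    print(lx,o)
E
```

```text
24.4 [388.24408702 105.38760711 281.54343654] [1.01940438 0.85465778 0.15133308]
lid centre px [272.44410337 361.37713065]
-30 [(np.float64(235.2), 239, 333), (np.float64(309.5), 318, 333)]
-10 [(np.float64(236.0), 234, 352), (np.float64(308.9), 311, 352)]
10 [(np.float64(236.7), 238, 371), (np.float64(308.2), 303, 371)]
30 [(np.float64(237.4), 229, 389), (np.float64(307.6), 298, 389)]
50 [(np.float64(238.1), 233, 406), (np.float64(307.1), 298, 406)]
```

Touch heights match the seated geometry: lid contact came at TCP z 175.2 against 175 expected, after pressing with 45 N. The arm is clear, so I hand in.

```bash
python3 -c "
from workcell import ctrl
print(ctrl.finish_job())"
```

```text
the job is handed in; nothing more can be done
None
```

The job is handed in, with no verdict returned: the deep case is hooked and pressed onto the bottom case and the handle case onto that. Touch heights fit both seated flat, but I never saw the clips up close, and I had no pictures left to view the top case in place.

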